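Load-test a battery pack at the third load step

ROBOT

A 6-joint arm with a two-finger parallel gripper is mounted at the origin on the work surface. World frame = base frame: x ahead of the robot, y to its left, z up, the work surface at z = 0. Lengths are in m, angles in degrees, forces in N, time in s.
With the tool pointing down it reaches from about 0.4 to 0.825 m from the base axis. Payload 7 kg.
Tool frame: the origin (TCP) lies between the finger pads; the fingertips stand 22 mm ahead of it and the grasp point (between the pads) lies 3 mm ahead of it; z points along the fingers, y is the line along which they close (so a half turn about z gives the same grasp; the last joint's range is limited). The gripper opens to 88 mm and grips with 3 to 60 N. Pads are 19 mm wide; open, the fingers measure 130 mm over their backs; the gripper's body (78 mm by 193 mm) begins 47 mm behind the grasp point.
Start: joints at [-53.566, 20.546, 0.682, 0, -70.136, -16.507], TCP at [0.23, -0.635, 0.222] pointing down, gripper open.
Joint ranges: [-176.03, 176.03], [-82.01, 121.73], [-58.28, 71.71], [-173.87, 95.51], [-174.79, -0.11], [-173.66, 173.66]. Speed limits (degrees/s): [136.94, 136.94, 172.46, 180, 180, 180].

INTERFACE

Orientations are given as [roll, pitch, yaw] about the fixed x, y, z axes, in that order (R = Rz(yaw) Ry(pitch) Rx(roll)).
In Python, from plant import ctrl gives the robot as it stands.
- The arm moves only by the tool apply_moves, never from a script. Its argument "targets" is a list of rows, each an object with "travel": the shift along the tool's x, y, z in mm, a list of three; "roll": the turn about the tool's z in degrees; "jaw": the finger opening in mm, from 0 to 87.6. In form: [{"travel": [tx, ty, tz], "roll": roll, "jaw": jaw}, ...]. A call has 1 to 10 rows; each row shifts and turns the commanded pose from where the row before left it, along the tool's axes as they then stand; what a row does not reach is not made up. A row lasts 1/10 s, in which the tool goes at most 50 mm and 8.59 degrees, less where a joint would pass 70% of its speed; a pose out of reach is approached as far as the arm can. A call with a gripper value outside its range is refused whole. The fingers move at their own pace and stop on an object; the grip force is fixed at half the most. Time passes only in rows, so rows that do not move let the fingers close. It gives the time, the measured TCP pose, the force, the opening and the grip force at its end, in the units of the state.
- ctrl.get_obs(): the state, without advancing time (a new reading comes with each control period).
- ctrl.snapshot(name): name is "scene" or "top" or "wrist"; returns the picture (420x560x3 uint8, red, green, blue); there is no depth.
- ctrl.calibration(name): a dict with "K" (3x3 intrinsics, pixels), "extrinsics" (4x4, takes a point from camera to world coordinates); the wrist camera has in their place "hand_eye" (4x4, takes a point from camera to tool coordinates, whose origin is the TCP and whose axes are the flange's). Camera axes: x right, y down, z forward; pixel columns grow to the right and rows downward; lengths in m; the calibration is good to about 2 mm. The wrist camera is an equidistant fisheye: a pixel r from the principal point sees the ray r / f radians off the axis. A picture is of the moment at which its call begins: read the wrist's pose just before it. calibration takes no time and is no camera call.
- ctrl.close_job(): hands the job in; it is judged then, once.
The state is a dict: "clock": time; "joint_pos": joint angles; "qvel": joint speeds; "tau": joint torques, N m; "tool_pos": TCP position; "orientation": TCP orientation; "force": force on the tool from outside, world axes, zero at the start; "moment": the same for the moment, N m; "opening": finger opening in m; "gripper_force": force on a finger pad.
Only numpy, scipy, OpenCV 4.12 (cv2) and the standard library are available. Lean on these libraries where they do the work, as an engineer would, in place of code of your own. Each camera call takes 0.05 s, during which the arm holds its last target. There are 200 camera calls.

TASK

Load-test the low one of the two cordless-tool battery packs: set it down gently, flat in the cradle of the tester's open drawer with its terminal end pointing into the tester, and push the drawer fully shut. Then turn the load selector clockwise from off, counting the clicks, to the third step and never on towards the fourth; it springs back to off when let go, so finish with it still gripped and held there. Leave the tall pack and the other things on the bench where they are.

Things in the scene. Friction and masses are not known exactly. Their poses are not given: they have to be found in the camera images.
- tester: battery-pack load tester: a grey box with a flat black top, 220 deep (x) x 300 wide (y) x 106 high. Origin: centre of its underside; x points to its back, y to its left, z up. Drawer bay: left half of the front (opening 140 wide, 11 to 84 mm above the bench, centred 70 mm left of the middle). Load selector: on the top, 55 mm in front of and 85 mm right of the centre. It does not move.
- drawer (a joint): the tester's sliding drawer: 0 m is shut, grows as it comes out towards the robot along the tester's -x, at most 0.14; starts 0.12 to 0.14 open. It slides with about 2 N of friction, stays where it is left and stops hard at 0.
- drawer_front (a point): middle of the outside face of the drawer front (148 wide, 10 to 84 mm above the bench, this point 47 mm up). Axes as the tester's; x points into it. A pull lip (90 wide) stands 9 mm further out towards the robot at the top edge, 78 to 83 mm above the bench. Push on it to shut the drawer; shut, this face is 116 mm in front of the tester's origin.
- cradle (a point): centre of the cradle, on the drawer's floor (18 mm above the bench), 68 mm behind the outside of the drawer front; axes as the tester's. A 100 (x) x 66 mm place for the pack between black lugs 8 mm high: on the long sides 24 to 44 mm from the middle (the middle 48 mm is free for fingers) and amid each short end. Drawer inside 128 wide, side walls 22 high.
- pack_center (a point): the low battery pack, 0.3 to 0.45 kg: a black block 92 long (x) x 58 wide (y) x 36 high with flat sides; on its top, from 5 mm behind the middle to 45 mm ahead of it, a terminal block 42 wide and 8 high (44 high in all); grey release latch on the top at the -x end. This point: on its centre line, 22 mm above its underside; x points to the terminal end, z up. Starts flat on the bench.
- pack_terminals (a point): the middle of the low pack's terminal end: 46 mm from the pack's centre along its +x, 40 mm above its underside
- selector (a joint): the load selector, a spring-return rotary switch: 0 rad is off, grows clockwise seen from above about a vertical axis; a click every 22.5 degrees (0.393 rad), steps 1 to 6, so the third is 1.178 rad. Turning it takes about 0.1 N m as it leaves a stop, falling to 0.03 as it drops into the next. Let go, its spring turns it back to off from any step.
- selector_grip (a point): on the selector's axis at the height to grip, 26 mm above the tester's top. The knob is a black bar 15 thick, 6 to 38 mm above the top, on a skirt 54 across; it reaches 32 mm from the axis on the pointer side (white line), 24 on the other. x points along the bar to the pointer and turns with it: at off 67.5 degrees left of the tester's x, at the third step along it. Pinch its 15 mm thickness.
- tall_pack: the tall battery pack, not to be used: same 92 x 58 mm outline but 62 mm high (70 with its terminal block), too high for the drawer bay. Origin: centre of its underside; x to its terminal end.
- socket: deep impact socket standing upright, 33 mm across, 78 high. Origin: centre of its foot.
- scissors: scissors lying flat, about 205 long (x) x 82 wide, 10 high. Origin: the pivot, at the underside.
- weight_pliers: wheel-weight pliers lying flat, about 200 long (x) x 70 wide, 16 high. Origin: the pivot, at the underside; the jaws point to x.
- pressure_gauge: round tyre pressure gauge lying flat, 68 across, 26 high, with a brass stem to 110 mm along x. Origin: centre of its back.
- pack: the same low pack: its underside's centre, same axes as the pack's centre point

How it is judged (in metres and radians):
On the way, in this order (a step that is already met when the one before it is completed fails the run):
1. the low pack lies flat in the cradle of the drawer, terminal end into the tester, and is let go (x of pack_center in the frame of cradle between -0.01 and 0.01 m and y of pack_center in the frame of cradle between -0.008 and 0.008 m and z of pack_center in the frame of cradle between 0.015 and 0.028 m and x of pack_terminals in the frame of cradle above 0.03 m and angle between pack_center's own z axis and vertical below 0.12 rad and contact force between the fingers and pack below 0.2 N), for 0.2 s.
2. the drawer is shut with the pack in its cradle (x of pack_center in the frame of cradle between -0.01 and 0.01 m and y of pack_center in the frame of cradle between -0.008 and 0.008 m and z of pack_center in the frame of cradle between 0.015 and 0.028 m and x of pack_terminals in the frame of cradle above 0.03 m and angle between pack_center's own z axis and vertical below 0.12 rad and value of joint drawer below 0.006 m), for 0.2 s.
3. the selector is held at the third step (value of joint selector between 1.02102 and 1.33518 rad and value of joint drawer below 0.006 m and contact force between the fingers and selector above 0.5 N), for 0.5 s.
At the end, for the whole second after the job is handed in: The low pack lies flat in the cradle (within 10 mm along, 8 mm across, tilt under 7 degrees), terminal end into the tester, the drawer is shut to within 6 mm, and the fingers still grip the selector and hold it still within 9 degrees of the third step (67.5 degrees clockwise of off) (all of step 3 and x of pack_center in the frame of cradle between -0.01 and 0.01 m and y of pack_center in the frame of cradle between -0.008 and 0.008 m and z of pack_center in the frame of cradle between 0.015 and 0.028 m and x of pack_terminals in the frame of cradle above 0.03 m and angle between pack_center's own z axis and vertical below 0.12 rad and velocity of joint selector between -0.1 and 0.1 rad/s); the arm keeps its last pose, push and grip.
It fails at once if the selector is turned on past the third step towards the fourth (more than 0.6 of a step too far) (value of joint selector above 1.41372 rad).
It fails at once if the load is switched on while the drawer is open (value of joint selector above 0.235619 rad and value of joint drawer above 0.02 m).
It fails at once if the pack is dropped (falls free for more than about 3 cm) (linear speed of pack above 0.8 m/s and contact force between the fingers and pack below 0.05 N).
It fails at once if the tall pack or another thing on the bench is shifted by more than 4 to 5 cm or the socket is tipped (distance of any of tall_pack, socket from where it was at the start of the episode above 0.04 m or distance of any of scissors, weight_pliers, pressure_gauge from where it was at the start of the episode above 0.05 m or angle between socket's own z axis and vertical above 0.5 rad).
It also fails if it takes over 72 s, if anything falls off the work surface, if the arm or the gripper's body presses on something with over 40 N, if the wrist force passes 120 N, or if a joint passes its speed limit or range.

## Working session

There is one attempt and no reset: what is moved stays moved. The work goes in short steps, Python scripts to look and compute and a tool call to move; the robot and the scene stay as the last step left them, time stands still between calls to the robot, and variables do not carry over. Pictures are saved under pics/ and viewed, at most 10 in all, crops included, and the job is handed in when it is done.

Besides the shell and the picture viewer there is one more tool, called in YAML: its name, and indented under it one key for each argument. apply_moves: Moves the arm, as the interface text tells. Its arguments: {"type":"object","properties":{"targets":{"type":"array","items":{"type":"object","properties":{"travel":{"type":"array","items":{"type":"number"}},"roll":{"type":"number"},"jaw":{"type":"number"}}}}},"required":["targets"]}

```bash
mkdir -p pics; ls; python3 - <<'E'
from plant import ctrl
import cv2,numpy as np
np.set_printoptions(precision=4,suppress=True)
o=ctrl.get_obs();print(o)
for n in("scene","top","wrist"):
    im=ctrl.snapshot(n);cv2.imwrite(f"pics/{n}0.png",im[:,:,::-1]);print(n,ctrl.calibration(n))
E
```

```text
pics
{'clock': 0.0, 'joint_pos': array([-53.5658,  20.5907,   0.6312,  -0.0211, -70.135 , -16.5087]), 'qvel': array([ 0.0239,  0.1603,  0.0837, -0.0136, -0.0157,  0.0227]), 'tau': array([  0.0007, -58.2719,  29.3069,   6.9974,   0.007 ,  -0.0002]), 'tool_pos': array([ 0.2299, -0.6341,  0.2208]), 'orientation': array([ 179.9038,   -0.0078, -160.0817]), 'force': array([-0.1723, -0.1544, -0.4728]), 'moment': array([-0.0373,  0.0333, -0.0052]), 'gripper_force': 0.0, 'opening': 0.0874074279630708}
scene {'K': array([[465.6234,   0.    , 275.5161],
       [  0.    , 465.6234, 203.3296],
       [  0.    ,   0.    ,   1.    ]]), 'extrinsics': array([[-0.8246,  0.3125, -0.4716,  1.047 ],
       [ 0.5658,  0.4539, -0.6884,  0.7762],
       [-0.001 , -0.8345, -0.551 ,  0.7347],
       [ 0.    ,  0.    ,  0.    ,  1.    ]])}
top {'K': array([[399.3801,   0.    , 278.5301],
       [  0.    , 399.3801, 211.5988],
       [  0.    ,   0.    ,   1.    ]]), 'extrinsics': array([[ 0.016 , -0.991 ,  0.1331,  0.4281],
       [-0.9999, -0.0166, -0.0033, -0.0021],
       [ 0.0055, -0.133 , -0.9911,  1.0224],
       [ 0.    ,  0.    ,  0.    ,  1.    ]])}
wrist {'K': array([[325.1923,   0.    , 279.5035],
       [  0.    , 325.1923, 212.0881],
       [  0.    ,   0.    ,   1.    ]]), 'hand_eye': array([[ 0.0007, -0.9673, -0.2537,  0.0694],
       [ 1.    ,  0.001 , -0.001 ,  0.0009],
       [ 0.0012, -0.2537,  0.9673, -0.1637],
       [ 0.    ,  0.    ,  0.    ,  1.    ]])}
```

View pics/top0.png

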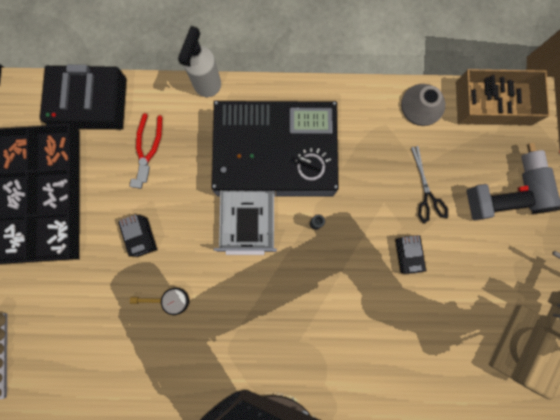

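View pics/scene0.png

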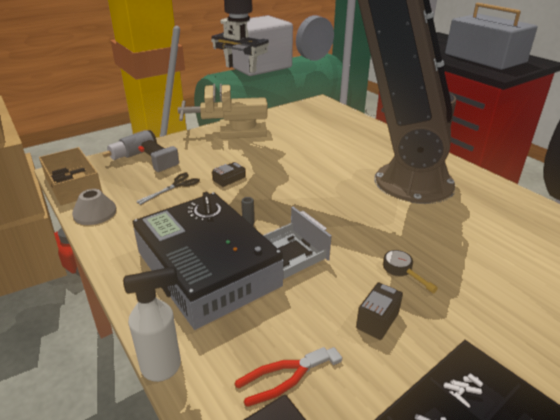

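The top view shows the tester's top at about (213–338, 101–193), the drawer at (247,222), the knob at (311,164), the socket at (317,222), the low pack at (410,254) and the tall pack at (137,235). The scene view confirms which is low and which is tall.

```bash
cat > h.py <<'E'
from plant import ctrl
import cv2,numpy as np
from scipy.spatial.transform import Rotation as R
np.set_printoptions(precision=4,suppress=True)
def cast(n,px,z,obs=None):
    """pixels -> world points on plane z"""
    c=ctrl.calibration(n);K=c["K"];px=np.atleast_2d(px).astype(float)
    d=(px-K[:2,2])/K[0,0]
    if n=="wrist":
        T=np.eye(4);T[:3,:3]=R.from_euler("xyz",obs["orientation"],degrees=True).as_matrix();T[:3,3]=obs["tool_pos"]
        E=T@c["hand_eye"];r=np.linalg.norm(d,axis=1,keepdims=True)
        v=np.hstack([d/np.maximum(r,1e-9)*np.sin(r),np.cos(r)])
    else:
        E=c["extrinsics"];v=np.hstack([d,np.ones((len(d),1))])
    v=v@E[:3,:3].T
    return E[:3,3]+v*((z-E[2,3])/v[:,2:])
def project(n,P,obs):
    c=ctrl.calibration(n);K=c["K"]
    T=np.eye(4);T[:3,:3]=R.from_euler("xyz",obs["orientation"],degrees=True).as_matrix();T[:3,3]=obs["tool_pos"]
    E=T@c["hand_eye"] if n=="wrist" else c["extrinsics"]
    p=(np.atleast_2d(P)-E[:3,3])@E[:3,:3]
    if n=="wrist":
        r=np.linalg.norm(p[:,:2],axis=1,keepdims=True);p=p[:,:2]/r*np.arctan2(r,p[:,2:])
    else:p=p[:,:2]/p[:,2:]
    return p*K[0,0]+K[:2,2]
def dark(im,box,th=70):
    """largest dark blob in box (x0,y0,x1,y1) -> contour in full pixels"""
    x0,y0,x1,y1=box;m=(im[y0:y1,x0:x1].max(2)<th).astype(np.uint8)
    cs=cv2.findContours(m,cv2.RETR_EXTERNAL,cv2.CHAIN_APPROX_NONE)[0]
    return max(cs,key=cv2.contourArea)[:,0]+[x0,y0]
def rect(P):
    (c,s,a)=cv2.minAreaRect((P[:,:2]*1000).astype(np.float32));return np.array(c),np.array(s),a
E
python3 - <<'E'
from h import *
im=cv2.imread("pics/top0.png")[:,:,::-1]
for nm,b,z in(("tester",(200,90,350,197),.106),("low",(390,230,435,278),.036),("socket",(303,208,330,234),.078)):
    c=dark(im,b);print(nm,c.min(0),c.max(0),*rect(cast("top",c,z)))
print(cast("top",[(311,164)],.13),cast("top",[(247,247),(226,254),(266,254)],.083))
E
```

```text
tester [212 101] [337 195] [704.7731   6.6221] [227.1912 295.2484] 0.36824023723602295
low [395 238] [424 273] [ 460.3796 -329.2261] [86.694  61.0228] 9.088030815124512
socket [310 216] [323 229] [530.8593 -95.3892] [25.1336 33.9817] 45.63828659057617
[[ 0.6592 -0.0777  0.13  ]] [[0.4692 0.0673 0.083 ]
 [0.4521 0.116  0.083 ]
 [0.4536 0.0225 0.083 ]]
```

apply_moves:
  targets:
    - {"travel": [-40,26,0],"roll": 0,"jaw": 87}
    - {"travel": [-40,26,0],"roll": 0,"jaw": 87}
    - {"travel": [-40,26,0],"roll": 0,"jaw": 87}
    - {"travel": [-40,26,0],"roll": 0,"jaw": 87}
    - {"travel": [-40,26,0],"roll": 0,"jaw": 87}
    - {"travel": [-40,26,0],"roll": 0,"jaw": 87}
    - {"travel": [-40,26,0],"roll": 0,"jaw": 87}
    - {"travel": [-40,26,0],"roll": 0,"jaw": 87}
    - {"travel": [0,0,20],"roll": 5.5,"jaw": 87}
    - {"travel": [0,0,20],"roll": 5.5,"jaw": 87}

```text
clock: 1.15
tool_pos: [0.4614, -0.3284, 0.1817]
orientation: [-180.0, 0.1, -171.1]
force: [0.3, -1.0, -0.0]
opening: 0.087
gripper_force: 0.0
```

```bash
python3 - <<'E'
from h import *
o=ctrl.get_obs();im=ctrl.snapshot("wrist");cv2.imwrite("pics/w1.png",im[:,:,::-1])
print(o["tool_pos"],o["orientation"],o["joint_pos"])
print(project("wrist",[[.46,-.329,.036]],o))
E
```

```text
[ 0.4614 -0.3284  0.1817] [-179.9698    0.079  -171.1066] [-15.6541  12.0555 -16.6347  -0.0061 -61.2255 -65.4496]
[[278.8937 198.9242]]
```

View pics/w1.png

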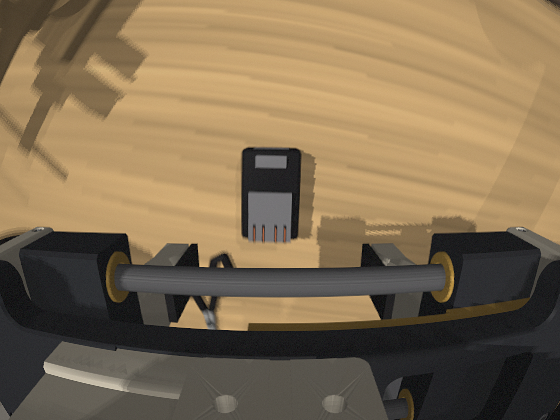

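The wrist view shows the low pack at about (271,194). Its latch is at the top (271,161) and the copper terminals at the bottom (269,233), which is world +x.

```bash
python3 - <<'E'
from h import *
o=ctrl.get_obs();im=cv2.imread("pics/w1.png")
x0,y0,x1,y1=225,135,320,246
hsv=cv2.cvtColor(im,cv2.COLOR_BGR2HSV)[y0:y1,x0:x1]
m=((hsv[...,1]<70)|(hsv[...,2]<55)).astype(np.uint8)
m=cv2.morphologyEx(m,cv2.MORPH_CLOSE,np.ones((7,7)))
c=max(cv2.findContours(m,0,1)[0],key=cv2.contourArea)[:,0]+[x0,y0]
print(c.min(0),c.max(0))
ct,s,a=rect(cast("wrist",c,.036,o));print(ct,s,a)
Rm=R.from_euler("xyz",o["orientation"],degrees=True).as_matrix()
d=np.array([*ct/1000,.036])-o["tool_pos"];print("tool delta",Rm.T@d*1000)
E
```

```text
[242 147] [300 245]
[ 455.7595 -336.4195] [96.425  55.0815] 7.010101795196533
tool delta [  3.9764  -8.4151 141.634 ]
```

```bash
python3 - <<'E'
from h import *
o=ctrl.get_obs();im=cv2.imread("pics/w1.png")
hsv=cv2.cvtColor(im,cv2.COLOR_BGR2HSV)
m=(hsv[...,1]<70)|(hsv[...,2]<55)
L=[];Rr=[]
for y in range(158,232,3):
    q=np.where(m[y,225:320])[0]+225;L.append((q[0]-.5,y));Rr.append((q[-1]+.5,y))
print([l[0] for l in L],[r[0] for r in Rr])
f=lambda p:cv2.fitLine(cast("wrist",p,.036,o)[:,:2].astype(np.float32),cv2.DIST_HUBER,0,.001,.001).ravel()
a,b=f(L),f(Rr)
for q in(a,b):print(np.degrees(np.arctan2(q[1],q[0])),q[2:])
col=[np.where(m[:,x])[0] for x in range(255,290,5)]
t=np.array([[x,min(q[q>130])-.5] for x,q in zip(range(255,290,5),col)]);print(t[:,1], cast("wrist",t,.036,o)[:,:2])
print(m[232:250,270].astype(int), cast("wrist",[(270,241)],.044,o))
E
```

```text
[np.float64(242.5), np.float64(242.5), np.float64(242.5), np.float64(241.5), np.float64(242.5), np.float64(241.5), np.float64(241.5), np.float64(241.5), np.float64(241.5), np.float64(241.5), np.float64(241.5), np.float64(241.5), np.float64(241.5), np.float64(241.5), np.float64(241.5), np.float64(241.5), np.float64(241.5), np.float64(241.5), np.float64(241.5), np.float64(241.5), np.float64(241.5), np.float64(241.5), np.float64(241.5), np.float64(241.5), np.float64(241.5)] [np.float64(300.5), np.float64(300.5), np.float64(300.5), np.float64(300.5), np.float64(299.5), np.float64(299.5), np.float64(299.5), np.float64(299.5), np.float64(299.5), np.float64(299.5), np.float64(299.5), np.float64(299.5), np.float64(299.5), np.float64(299.5), np.float64(298.5), np.float64(298.5), np.float64(298.5), np.float64(298.5), np.float64(298.5), np.float64(298.5), np.float64(297.5), np.float64(297.5), np.float64(297.5), np.float64(297.5), np.float64(297.5)]
6.9370766 [ 0.4616 -0.3638]
6.7092547 [ 0.4489 -0.3097]
[146.5 147.5 147.5 147.5 147.5 147.5 147.5] [[ 0.4095 -0.3577]
 [ 0.4098 -0.3529]
 [ 0.4091 -0.3483]
 [ 0.4084 -0.3436]
 [ 0.4078 -0.339 ]
 [ 0.4071 -0.3344]
 [ 0.4064 -0.3298]]
[1 1 1 1 1 1 1 1 1 1 0 0 0 0 0 0 0 0] [[ 0.4968 -0.3308  0.044 ]]
```

apply_moves:
  targets:
    - {"travel": [9,-7,30],"roll": 2.1,"jaw": 87}
    - {"travel": [0,0,40],"roll": 0,"jaw": 87}
    - {"travel": [0,0,40],"roll": 0,"jaw": 87}
    - {"travel": [0,0,25],"roll": 0,"jaw": 87}
    - {"travel": [0,0,19],"roll": 0,"jaw": 87}
    - {"travel": [0,0,0],"roll": 0,"jaw": 87}
    - {"travel": [0,0,0],"roll": 0,"jaw": 50}
    - {"travel": [0,0,0],"roll": 0,"jaw": 50}
    - {"travel": [0,0,0],"roll": 0,"jaw": 50}
    - {"travel": [0,0,0],"roll": 0,"jaw": 50}

```text
clock: 2.2
tool_pos: [0.4528, -0.3385, 0.0288]
orientation: [-180.0, 0.1, -173.2]
force: [1.0, 0.4, -0.1]
opening: 0.0602
gripper_force: 0.0
```

apply_moves:
  targets:
    - {"travel": [0,0,0],"roll": 0,"jaw": 45}
    - {"travel": [0,0,0],"roll": 0,"jaw": 45}
    - {"travel": [0,0,0],"roll": 0,"jaw": 45}
    - {"travel": [0,0,-30],"roll": 0,"jaw": 45}
    - {"travel": [0,0,-40],"roll": 0,"jaw": 45}
    - {"travel": [0,0,-40],"roll": 0,"jaw": 45}
    - {"travel": [0,0,-40],"roll": 0,"jaw": 45}
    - {"travel": [0,0,-30],"roll": 0,"jaw": 45}

```text
clock: 3.0
tool_pos: [0.452, -0.3381, 0.2099]
orientation: [-180.0, 0.1, -173.2]
force: [0.4, -0.4, -3.9]
opening: 0.0568
gripper_force: 30.0
```

apply_moves:
  targets:
    - {"travel": [-9,42,0],"roll": 0,"jaw": 45}
    - {"travel": [-9,42,0],"roll": 0,"jaw": 45}
    - {"travel": [-9,42,0],"roll": 0,"jaw": 45}
    - {"travel": [-9,42,0],"roll": 0,"jaw": 45}
    - {"travel": [-9,42,0],"roll": 0,"jaw": 45}
    - {"travel": [-9,42,0],"roll": 0,"jaw": 45}
    - {"travel": [-9,42,0],"roll": 0,"jaw": 45}
    - {"travel": [0,0,0],"roll": 6.8,"jaw": 45}
    - {"travel": [0,0,0],"roll": 0,"jaw": 45}
    - {"travel": [0,0,0],"roll": 0,"jaw": 45}

```text
clock: 4.0
tool_pos: [0.4791, -0.039, 0.2072]
orientation: [-180.0, -0.1, -179.8]
force: [0.1, 0.2, -4.7]
opening: 0.0568
gripper_force: 30.0
```

```bash
python3 - <<'E'
from h import *
import json
o=ctrl.get_obs();im=ctrl.snapshot("wrist");cv2.imwrite("pics/w2.png",im[:,:,::-1])
print(o["tool_pos"],o["orientation"],o["joint_pos"],o["force"])
json.dump({k:list(o[k]) for k in("tool_pos","orientation")},open("o2.json","w"))
E
```

```text
[ 0.4791 -0.039   0.2072] [-179.9971   -0.0761 -179.7995] [  18.8413    2.6526  -24.2279   -0.0241  -63.1925 -108.6299] [ 0.1009  0.1523 -4.6578]
```

View pics/w2.png

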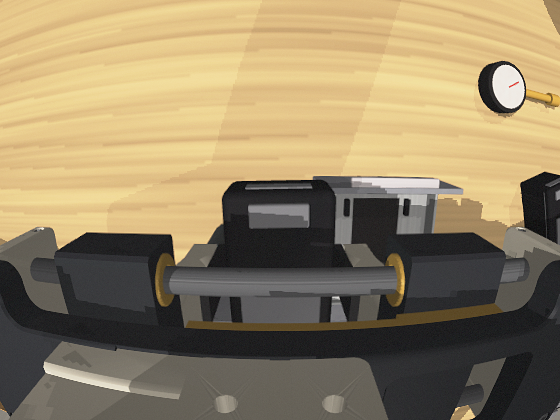

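The wrist view shows that image-down is world +x. The held pack's latch end spans columns 222–336 at row 181, and the drawer is partly hidden at (385,210). I'll shift forward and right to clear the view.

apply_moves:
  targets:
    - {"travel": [-40,-10,-10],"roll": 0.2,"jaw": 45}
    - {"travel": [-40,-10,-10],"roll": 0,"jaw": 45}
    - {"travel": [-40,-10,-10],"roll": 0,"jaw": 45}
    - {"travel": [0,0,0],"roll": 0,"jaw": 45}
    - {"travel": [0,0,0],"roll": 0,"jaw": 45}

```text
clock: 4.55
tool_pos: [0.5997, -0.0706, 0.2364]
orientation: [-180.0, -0.1, 179.8]
force: [-0.2, 0.4, -3.8]
opening: 0.057
gripper_force: 30.0
```

```bash
python3 - <<'E'
from h import *
import json
o=ctrl.get_obs();im=ctrl.snapshot("wrist");cv2.imwrite("pics/w3.png",im[:,:,::-1])
print(o["tool_pos"],o["orientation"],o["joint_pos"],o["force"])
json.dump({k:list(o[k]) for k in("tool_pos","orientation")},open("o3.json","w"))
cv2.imwrite("pics/w3z.png",cv2.resize(im[60:260,200:520,::-1],None,fx=2.5,fy=2.5,interpolation=2))
E
```

```text
[ 0.5997 -0.0706  0.2364] [-179.9942   -0.1415  179.7564] [  11.7886   13.4716   -7.3211   -0.0254  -69.3469 -102.0232] [-0.1632  0.3841 -3.7594]
```

View pics/w3z.png

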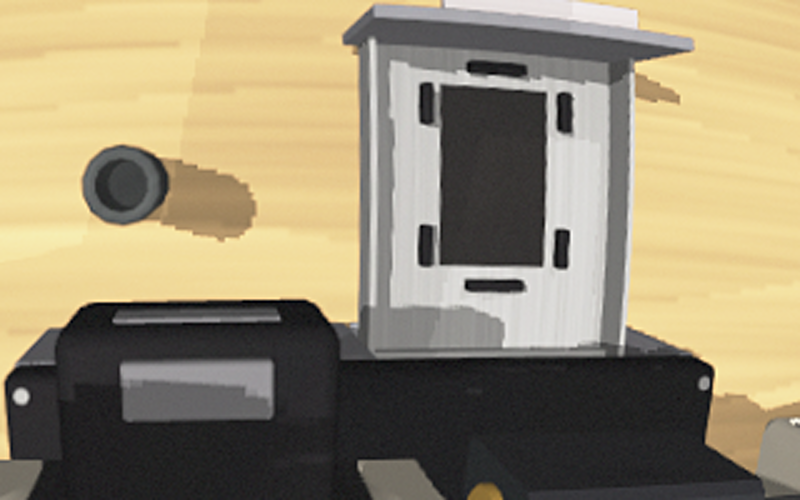

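The crop shows the cradle with six black lugs, at crop pixels (427,103), (564,112), (426,245), (561,248), (497,69) and (494,285). The tester's front corner screws are at (20,396) and (704,383), the socket is at (125,184), and the held pack's latch plate is at (196,390).

```bash
python3 - <<'E'
from h import *
import json
o=json.load(open("o3.json"));im=cv2.imread("pics/w3.png")
f=lambda x,y:np.array([200+x/2.5,60+y/2.5])
m=(im.max(2)<75).astype(np.uint8)
n,l,st,ce=cv2.connectedComponentsWithStats(m[:, :])
for nm,p in dict(lf=(427,103),lb=(426,245),rf=(564,112),rb=(561,248),front=(497,69),rear=(494,285)).items():
    q=f(*p).round().astype(int);k=l[q[1],q[0]];c=ce[k] if k else None
    print(nm,k,st[k] if k else 0,cast("wrist",[c if k and st[k,4]<400 else f(*p)],.024,o)[0]*1000)
k=l[int(f(495,180)[1]),int(f(495,180)[0])];P=np.argwhere(l==k)[:,::-1]
print("mat",rect(cast("wrist",P,.019,o)))
print("screws",cast("wrist",[f(20,396),f(704,383)],.106,o)*1000,"socket",cast("wrist",[f(125,184)],.078,o)*1000)
print("drawer walls",cast("wrist",[f(362,100),f(362,300),f(632,100),f(622,300)],.040,o)*1000)
print("lip",cast("wrist",[f(440,0),f(638,10)],.083,o)*1000)
# latch plate
o1={"tool_pos":[.4614,-.3284,.1817],"orientation":[-179.97,.08,-171.107]}
im1=cv2.imread("pics/w1.png")
def plate(im,b):
    x0,y0,x1,y1=b;s=im[y0:y1,x0:x1];t=((s.min(2)>75)).astype(np.uint8)
    c=max(cv2.findContours(t,0,1)[0],key=cv2.contourArea)[:,0]+[x0,y0];return (c.min(0)+c.max(0))/2,c.min(0),c.max(0)
p1=plate(im1,(247,151,296,175));p3=plate(im,(240,198,316,235));print(p1,p3)
a=cast("wrist",[p1[0]],.037,o1)[0];z=o["tool_pos"][2]-.0288+.037;b=cast("wrist",[p3[0]],z,o)[0]
r=R.from_euler("xyz",o["orientation"],degrees=True).as_matrix()
print("latch w1",a,"rel centre guess",a[:2]-[.4535,-.337],"latch w3 rel TCP",b-o["tool_pos"],"pl edges",cast("wrist",p3[1:],z,o)-o["tool_pos"])
E
```

```text
lf 12 [368  93   6  17  83] [494.1877  35.555   24.    ]
lb 19 [367 150   6  16  82] [561.8967  36.6029  24.    ]
rf 15 [423  97   6  16  88] [493.5963 107.614   24.    ]
rb 20 [422 152   6  15  79] [560.7108 108.2829  24.    ]
front 6 [387  84  24   7 121] [474.8879  71.1003  24.    ]
rear 22 [386 172  23   5  97] [580.3879  72.4089  24.    ]
mat (array([527.2777,  72.0174]), array([86.1239, 54.5799]), 1.5725207328796387)
screws [[ 612.9069 -138.8831  106.    ]
 [ 608.8316  147.1551  106.    ]] socket [[534.2814 -99.3529  78.    ]]
drawer walls [[496.3837   1.8774  40.    ]
 [586.6968   3.4932  40.    ]
 [485.5466 138.0619  40.    ]
 [583.9687 137.5752  40.    ]]
lip [[457.5436  25.5307  83.    ]
 [450.6169 116.9876  83.    ]]
(array([270.5, 161. ]), array([255, 155]), array([286, 167])) (array([278.5, 216. ]), array([248, 204]), array([309, 228]))
latch w1 [ 0.4246 -0.3428  0.037 ] rel centre guess [-0.0289 -0.0058] latch w3 rel TCP [-0.0268 -0.0001  0.0082] pl edges [[-0.033  -0.0151  0.0082]
 [-0.0205  0.0152  0.0082]]
```

apply_moves:
  targets:
    - {"travel": [18.7,35.6,0],"roll": 0,"jaw": 45}
    - {"travel": [18.7,35.6,0],"roll": 0,"jaw": 45}
    - {"travel": [18.7,35.6,0],"roll": 0,"jaw": 45}
    - {"travel": [18.7,35.6,0],"roll": -0.9,"jaw": 45}
    - {"travel": [0,0,36],"roll": 0,"jaw": 45}
    - {"travel": [0,0,36],"roll": 0,"jaw": 45}
    - {"travel": [0,0,36],"roll": 0,"jaw": 45}
    - {"travel": [0,0,30],"roll": 0,"jaw": 45}
    - {"travel": [0,0,0],"roll": 0,"jaw": 45}
    - {"travel": [0,0,0],"roll": 0,"jaw": 45}

```text
clock: 5.6
tool_pos: [0.5251, 0.0732, 0.1006]
orientation: [-180.0, -0.0, -179.2]
force: [-0.3, 0.5, -3.2]
opening: 0.057
gripper_force: 30.0
```

apply_moves:
  targets:
    - {"travel": [0,-0.6,20],"roll": 0,"jaw": 45}
    - {"travel": [0,0,15],"roll": 0,"jaw": 45}
    - {"travel": [0,0,10],"roll": 0,"jaw": 45}
    - {"travel": [0,0,3],"roll": 0,"jaw": 45}
    - {"travel": [0,0,2],"roll": 0,"jaw": 45}
    - {"travel": [0,0,2],"roll": 0,"jaw": 45}
    - {"travel": [0,0,0],"roll": 0,"jaw": 45}

```text
clock: 6.3
tool_pos: [0.5273, 0.0733, 0.0498]
orientation: [180.0, 0.2, -179.2]
force: [-0.7, -1.9, 6.7]
opening: 0.0568
gripper_force: 30.0
```

```bash
python3 - <<'E'
from h import *
o=ctrl.get_obs();im=ctrl.snapshot("wrist");cv2.imwrite("pics/w4.png",im[:,:,::-1])
print(o["tool_pos"],o["orientation"],o["force"],o["moment"])
s=ctrl.snapshot("scene")
a=cv2.resize(im[130:270,180:380,::-1],(800,560));b=cv2.resize(s[190:300,220:360,::-1],(700,550),interpolation=2)
cv2.imwrite("pics/w4z.png",np.hstack([cv2.resize(a,(400,280)),cv2.resize(b,(356,280))]))
E
```

```text
[0.5273 0.0733 0.0498] [ 179.9682    0.2149 -179.2111] [-0.6662 -1.9296  6.7258] [-0.9304  0.0996 -0.0531]
```

View pics/w4z.png

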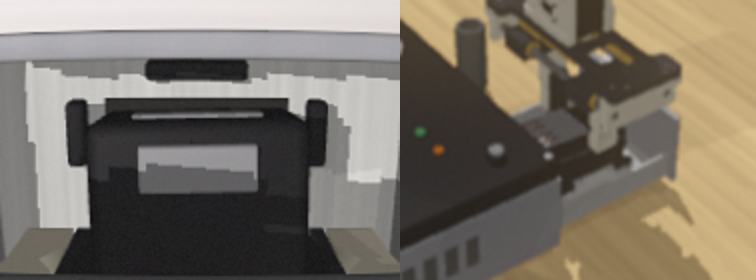

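The left half shows the pack's latch end between the front side lugs (88 and 306 in the crop). A strip of mat shows at rows 97–110, between the pack and the front lug at row 70, so the pack may be a little too far in. I'll check with numbers.

```bash
python3 - <<'E'
from h import *
o=ctrl.get_obs();im=cv2.imread("pics/w4.png")
print(im[150:200,250:310].mean((1,2)).round().astype(int).tolist())
for r,z in((130+81/2,.018),(130+97/2,.018),(130+110/2,.018),(130+110/2,.021),(130+122/2,.057)):print(r,z,cast("wrist",[(279,r)],z,o)[0]*1000)
print(cast("wrist",[(180+88/2,192),(180+306/2,192)],.026,o)*1000)
E
```

```text
[174, 174, 174, 173, 171, 170, 169, 167, 152, 83, 43, 44, 46, 48, 47, 46, 48, 49, 53, 68, 127, 186, 200, 198, 198, 198, 198, 202, 185, 32, 47, 49, 49, 46, 37, 43, 76, 120, 125, 31, 25, 31, 35, 39, 42, 45, 47, 49, 49, 50]
170.5 0.018 [483.0854  72.6299  18.    ]
178.5 0.018 [487.9899  72.699   18.    ]
185.0 0.018 [492.0028  72.7555  18.    ]
185.0 0.021 [491.4648  72.7541  21.    ]
191.0 0.057 [487.9924  72.779   57.    ]
[[495.0975  40.2157  26.    ]
 [494.1709 104.7758  26.    ]]
```

apply_moves:
  targets:
    - {"travel": [0,0,-10],"roll": 0,"jaw": 45}
    - {"travel": [0,0,-8],"roll": 0,"jaw": 45}
    - {"travel": [0,0,0],"roll": 0,"jaw": 45}
    - {"travel": [0,0,0],"roll": 0,"jaw": 45}

```text
clock: 6.8
tool_pos: [0.5255, 0.0731, 0.0661]
orientation: [180.0, 0.0, -179.3]
force: [0.3, 0.0, -5.3]
opening: 0.057
gripper_force: 30.0
```

```bash
python3 - <<'E'
from h import *
o=ctrl.get_obs();im=ctrl.snapshot("wrist");cv2.imwrite("pics/w5.png",im[:,:,::-1])
print(o["tool_pos"],o["orientation"],o["force"],o["moment"])
print(im[140:200,262:295].mean((1,2)).round().astype(int).tolist())
a=im[120:245,190:370,::-1];s=ctrl.snapshot("scene")[170:300,220:360,::-1]
cv2.imwrite("pics/w5z.png",np.hstack([cv2.resize(a,(450,312),interpolation=2),cv2.resize(s,(336,312),interpolation=2)]))
for r in range(150,192,6):print(r,cast("wrist",[(279,r)],.018,o)[0,0],cast("wrist",[(279,r)],o["tool_pos"][2]-.0288,o)[0,0]-o["tool_pos"][0])
E
```

```text
[0.5255 0.0731 0.0661] [ 179.9687    0.0364 -179.2785] [ 0.2797  0.0034 -5.2996] [-0.0676  0.089  -0.003 ]
[227, 226, 224, 225, 225, 228, 197, 137, 163, 174, 174, 174, 173, 174, 172, 170, 168, 167, 157, 137, 34, 23, 31, 35, 34, 33, 36, 38, 34, 60, 150, 197, 196, 195, 194, 195, 199, 181, 43, 45, 39, 22, 23, 42, 70, 72, 82, 122, 121, 22, 25, 30, 33, 35, 37, 38, 41, 41, 43, 43]
150 0.4697932960819668 -0.0569485833107809
156 0.47372237815803425 -0.0533778323617764
162 0.4776638424093702 -0.049795828488237714
168 0.481620445264004 -0.0462000666475591
174 0.4855949850763461 -0.0425880036944275
180 0.48959031018804605 -0.038957051055112046
186 0.49360932728740203 -0.035304567130430564
```

View pics/w5z.png

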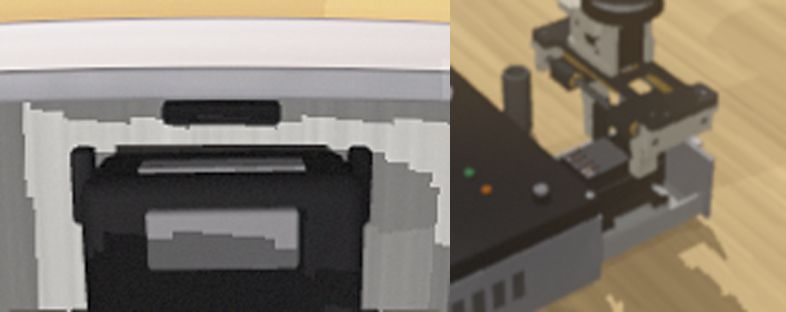

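The pack's lower latch-end edge is at row 181 and the mat's front edge at row 178. Allowing for the height difference, the pack was about 5 mm too far in, so I'll move it back 3.5 mm and lower it again.

apply_moves:
  targets:
    - {"travel": [3.5,-0.5,0],"roll": 0,"jaw": 45}
    - {"travel": [0,0,8],"roll": 0,"jaw": 45}
    - {"travel": [0,0,5],"roll": 0,"jaw": 45}
    - {"travel": [0,0,2],"roll": 0,"jaw": 45}
    - {"travel": [0,0,2],"roll": 0,"jaw": 45}
    - {"travel": [0,0,0],"roll": 0,"jaw": 45}

```text
clock: 7.5
tool_pos: [0.5216, 0.0723, 0.0483]
orientation: [-180.0, -0.1, -179.3]
force: [-0.5, 0.5, -4.7]
opening: 0.0568
gripper_force: 30.0
```

apply_moves:
  targets:
    - {"travel": [0,0,1],"roll": 0,"jaw": 45}
    - {"travel": [0,0,0.7],"roll": 0,"jaw": 45}
    - {"travel": [0,0,0],"roll": 0,"jaw": 45}

```text
clock: 7.8
tool_pos: [0.5219, 0.0724, 0.0471]
orientation: [180.0, 0.0, -179.3]
force: [0.7, -0.4, -3.8]
opening: 0.057
gripper_force: 30.0
```

```bash
python3 - <<'E'
from h import *
o=ctrl.get_obs();im=ctrl.snapshot("wrist");cv2.imwrite("pics/w6.png",im[:,:,::-1])
print(o["tool_pos"],o["orientation"],o["force"],o["moment"])
print(im[150:200,262:295].mean((1,2)).round().astype(int).tolist())
E
```

```text
[0.5219 0.0724 0.0471] [ 179.9967    0.005  -179.2722] [ 0.7181 -0.3983 -3.8292] [-0.0017  0.0327  0.0305]
[226, 225, 225, 225, 226, 230, 172, 139, 160, 175, 174, 173, 173, 174, 173, 172, 170, 168, 168, 166, 152, 126, 26, 31, 33, 33, 36, 34, 56, 129, 161, 19, 21, 42, 69, 72, 82, 122, 122, 22, 26, 29, 32, 35, 37, 39, 41, 42, 43, 44]
```

apply_moves:
  targets:
    - {"travel": [0,0,0.8],"roll": 0,"jaw": 45}
    - {"travel": [0,0,0.8],"roll": 0,"jaw": 45}
    - {"travel": [0,0,0],"roll": 0,"jaw": 45}

```text
clock: 8.15
tool_pos: [0.5229, 0.0725, 0.0467]
orientation: [180.0, 0.1, -179.2]
force: [-2.4, -1.2, 6.0]
opening: 0.0571
gripper_force: 30.0
```

Contact came at z = 0.0467, the floor height I expected. I'll release it and lift.

apply_moves:
  targets:
    - {"travel": [0,0,0],"roll": 0,"jaw": 68}
    - {"travel": [0,0,0],"roll": 0,"jaw": 68}
    - {"travel": [0,0,0],"roll": 0,"jaw": 68}
    - {"travel": [0,0,-5],"roll": 0,"jaw": 68}
    - {"travel": [0,0,-20],"roll": 0,"jaw": 68}
    - {"travel": [0,0,-40],"roll": 0,"jaw": 68}
    - {"travel": [0,0,-40],"roll": 0,"jaw": 68}
    - {"travel": [0,0,-40],"roll": 0,"jaw": 68}
    - {"travel": [-20,0,-30],"roll": 0,"jaw": 68}
    - {"travel": [-40,0,0],"roll": 0,"jaw": 68}

```text
clock: 9.15
tool_pos: [0.5837, 0.0738, 0.2276]
orientation: [179.8, 0.5, -179.2]
force: [1.8, 1.5, 0.9]
opening: 0.068
gripper_force: 0.0
```

```bash
python3 - <<'E'
from h import *
o=ctrl.get_obs();im=ctrl.snapshot("wrist");cv2.imwrite("pics/w7.png",im[:,:,::-1])
import json
print(o["tool_pos"],o["orientation"],o["force"],o["opening"])
json.dump({k:list(o[k]) for k in("tool_pos","orientation")},open("o7.json","w"))
cv2.imwrite("pics/w7z.png",cv2.resize(im[100:260,160:400,::-1],None,fx=3,fy=3,interpolation=2))
E
```

```text
[0.5837 0.0738 0.2276] [ 179.8082    0.5478 -179.1739] [1.771  1.4954 0.9281] 0.06803697517248904
```

View pics/w7z.png

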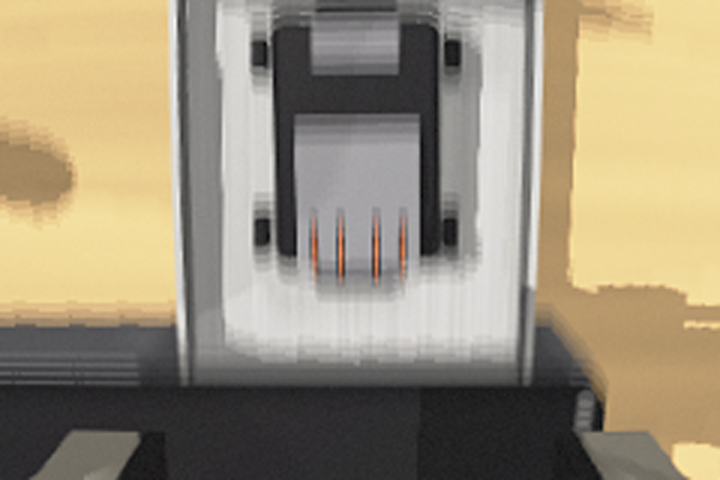

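The pack lies flat in the cradle between the lugs, with its terminals (copper, crop about (360,245)) towards the tester. Next I go in front of the drawer with the fingers closed.

apply_moves:
  targets:
    - {"travel": [40,0,0],"roll": 0,"jaw": 0}
    - {"travel": [40,0,0],"roll": 0,"jaw": 0}
    - {"travel": [40,0,0],"roll": 0,"jaw": 0}
    - {"travel": [38,0,0],"roll": 0,"jaw": 0}
    - {"travel": [0,0,0],"roll": 0,"jaw": 0}
    - {"travel": [0,0,40],"roll": 0,"jaw": 0}
    - {"travel": [0,0,40],"roll": 0,"jaw": 0}
    - {"travel": [0,0,40],"roll": 0,"jaw": 0}
    - {"travel": [0,0,23],"roll": 0,"jaw": 0}
    - {"travel": [0,0,0],"roll": 0,"jaw": 0}

```text
clock: 10.2
tool_pos: [0.4221, 0.0699, 0.0749]
orientation: [-179.8, -0.3, -179.3]
force: [-1.0, -0.0, 0.3]
opening: 0.0005
gripper_force: 0.0
```

apply_moves:
  targets:
    - {"travel": [-10,0,-5],"roll": 0,"jaw": 0}
    - {"travel": [-8,0,0],"roll": 0,"jaw": 0}
    - {"travel": [-6,0,0],"roll": 0,"jaw": 0}
    - {"travel": [-6,0,0],"roll": 0,"jaw": 0}
    - {"travel": [-6,0,0],"roll": 0,"jaw": 0}
    - {"travel": [-8,0,0],"roll": 0,"jaw": 0}
    - {"travel": [-9,0,0],"roll": 0,"jaw": 0}
    - {"travel": [-10,0,0],"roll": 0,"jaw": 0}
    - {"travel": [-10,0,0],"roll": 0,"jaw": 0}
    - {"travel": [-10,0,0],"roll": 0,"jaw": 0}

```text
clock: 11.2
tool_pos: [0.5078, 0.0722, 0.0824]
orientation: [-180.0, -0.0, -179.3]
force: [0.4, 1.1, -0.1]
opening: 0.0005
gripper_force: 0.0
```

apply_moves:
  targets:
    - {"travel": [-10,0,0],"roll": 0,"jaw": 0}
    - {"travel": [-10,0,0],"roll": 0,"jaw": 0}
    - {"travel": [-10,0,0],"roll": 0,"jaw": 0}
    - {"travel": [-8,0,0],"roll": 0,"jaw": 0}
    - {"travel": [-6,0,0],"roll": 0,"jaw": 0}
    - {"travel": [-4,0,0],"roll": 0,"jaw": 0}
    - {"travel": [0,0,0],"roll": 0,"jaw": 0}

```text
clock: 11.9
tool_pos: [0.5552, 0.0728, 0.0824]
orientation: [-180.0, -0.0, -179.3]
force: [0.2, 0.8, 0.4]
opening: 0.0004
gripper_force: 0.0
```

apply_moves:
  targets:
    - {"travel": [-4,0,0],"roll": 0,"jaw": 0}
    - {"travel": [-4,0,0],"roll": 0,"jaw": 0}
    - {"travel": [-3,0,0],"roll": 0,"jaw": 0}

```text
clock: 12.2
tool_pos: [0.5662, 0.073, 0.0826]
orientation: [180.0, 0.0, -179.3]
force: [-0.0, 0.1, -0.4]
opening: 0.0006
gripper_force: 0.0
```

apply_moves:
  targets:
    - {"travel": [-3,0,0],"roll": 0,"jaw": 0}
    - {"travel": [-2,0,0],"roll": 0,"jaw": 0}

```text
clock: 12.4
tool_pos: [0.5712, 0.073, 0.0825]
orientation: [180.0, 0.0, -179.3]
force: [-0.6, 0.5, -0.2]
opening: 0.0006
gripper_force: 0.0
```

apply_moves:
  targets:
    - {"travel": [-3,0,0],"roll": 0,"jaw": 0}
    - {"travel": [-2,0,0],"roll": 0,"jaw": 0}

```text
clock: 12.6
tool_pos: [0.5761, 0.0731, 0.0825]
orientation: [-180.0, 0.0, -179.3]
force: [0.3, -0.5, 0.0]
opening: 0.0004
gripper_force: 0.0
```

```bash
python3 - <<'E'
from h import *
o=ctrl.get_obs();s=ctrl.snapshot("scene");w=ctrl.snapshot("wrist")
print(o["tool_pos"],o["force"])
cv2.imwrite("pics/p8.png",np.hstack([cv2.resize(s[150:330,120:360,::-1],(400,300),interpolation=2),cv2.resize(w[:,:,::-1],(400,300))]))
E
```

```text
[0.5761 0.0731 0.0825] [ 0.26   -0.4605  0.0249]
```

View pics/p8.png

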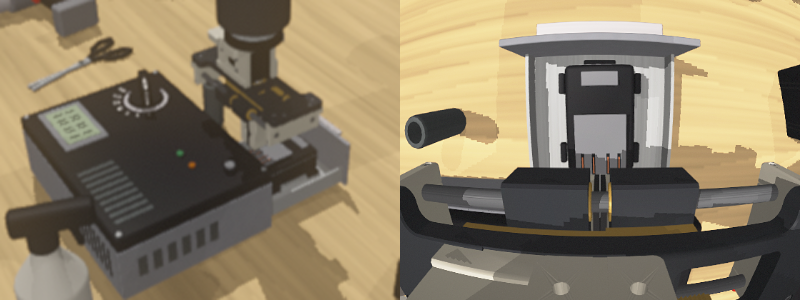

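```bash
python3 - <<'E'
from h import *
o=ctrl.get_obs()
P=np.array([[.576,.073,.06],[.576,.073,.0825],[.576,.073,.13],[.46,.03,.083],[.46,.115,.083],[.46,.145,.01],[.531,.072,.062],[.595,.072,.084],[.65,-.078,.13]])
print((project("scene",P,o)-[120,150])/.6, "\nwrist\n",project("wrist",P,o)/1.4+[400,0])
print(ctrl.get_obs())
E
```

```text
[[252.8861 158.4642]
 [252.7957 145.6005]
 [252.5978 117.4359]
 [301.4059 103.5326]
 [337.8713 131.756 ]
 [348.3963 183.0749]
 [278.8096 145.7169]
 [240.8165 149.1969]
 [150.4844  83.8655]] 
wrist
 [[599.2568 174.9163]
 [599.1726 185.2161]
 [598.9125 217.2273]
 [540.7973  29.1832]
 [660.4053  30.7719]
 [670.6742  50.7292]
 [598.7226 122.6153]
 [597.594  207.9628]
 [429.045  271.6778]]
{'clock': 12.7, 'joint_pos': array([  26.5146,   19.0688,  -21.6075,    0.0041,  -49.324 , -115.7952]), 'qvel': array([ 0.1531, -0.1989, -0.4337, -0.0159,  0.0844, -0.2226]), 'tau': array([ -0.0502, -50.3197,  23.6945,   5.6057,  -0.0978,   0.0254]), 'tool_pos': array([0.5761, 0.0731, 0.0824]), 'orientation': array([-179.9971,    0.001 , -179.2779]), 'force': array([ 0.6622,  0.0634, -0.0601]), 'moment': array([ 0.0085,  0.0087, -0.024 ]), 'gripper_force': 0.0, 'opening': 0.0003222135042844534}
```

```bash
python3 - <<'E'
from h import *
import json
o7=json.load(open("o7.json"));w7=cv2.imread("pics/w7.png")
o=ctrl.get_obs();w=ctrl.snapshot("wrist");cv2.imwrite("pics/w9.png",w[:,:,::-1]);w=w[:,:,::-1]
for n,im,ob in(("w7",w7,o7),("now",w,o)):
    s=cv2.cvtColor(im,cv2.COLOR_BGR2HSV)[:,265:295,1].mean(1);r=np.where(s<60)[0];print(n,r[:6],cast("wrist",[(279,r[0]-.5)],.083,ob)[0]*1000)
c=np.hstack([cv2.resize(w[150:330,200:360],(480,540),interpolation=2)])
cv2.imwrite("pics/z9.png",c)
E
```

```text
w7 [67 69 70 71 72 73] [456.0585  72.0544  83.    ]
now [30 31 32 33 34 35] [455.1911  71.5036  83.    ]
```

View pics/z9.png

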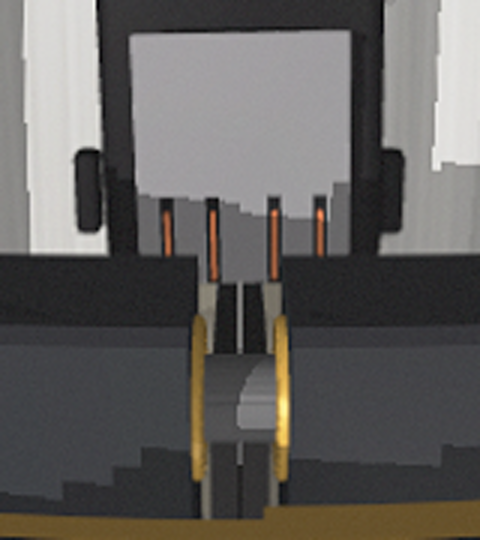

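The crop shows the closed fingers directly in front of the pack's terminals (tip at crop (240,283)), and the drawer has not moved: the lip is still at x = 0.455. I'll lift, go back, and push lower while watching the force.

apply_moves:
  targets:
    - {"travel": [0,0,-40],"roll": 0,"jaw": 0}
    - {"travel": [0,0,-40],"roll": 0,"jaw": 0}
    - {"travel": [40,0,0],"roll": 0,"jaw": 0}
    - {"travel": [40,0,0],"roll": 0,"jaw": 0}
    - {"travel": [40,0,0],"roll": 0,"jaw": 0}
    - {"travel": [35,0,0],"roll": 0,"jaw": 0}
    - {"travel": [0,0,0],"roll": 0,"jaw": 0}
    - {"travel": [0,0,40],"roll": 0,"jaw": 0}
    - {"travel": [0,0,40],"roll": 0,"jaw": 0}
    - {"travel": [0,0,16],"roll": 0,"jaw": 0}

```text
clock: 13.75
tool_pos: [0.4193, 0.0703, 0.064]
orientation: [-179.9, -0.2, -179.3]
force: [-0.4, -0.7, 0.1]
opening: 0.0001
gripper_force: 0.0
```

apply_moves:
  targets:
    - {"travel": [0,0,0],"roll": 0,"jaw": 0}
    - {"travel": [0,0,0],"roll": 0,"jaw": 0}
    - {"travel": [-5,0,0],"roll": 0,"jaw": 0}
    - {"travel": [-5,0,0],"roll": 0,"jaw": 0}
    - {"travel": [-5,0,0],"roll": 0,"jaw": 0}

```text
clock: 14.25
tool_pos: [0.4371, 0.0717, 0.0674]
orientation: [179.9, 0.1, -179.3]
force: [-0.4, -0.9, 0.2]
opening: 0.0003
gripper_force: 0.0
```

apply_moves:
  targets:
    - {"travel": [-5,0,0],"roll": 0,"jaw": 0}
    - {"travel": [-5,0,0],"roll": 0,"jaw": 0}
    - {"travel": [-5,0,0],"roll": 0,"jaw": 0}

```text
clock: 14.55
tool_pos: [0.4509, 0.0713, 0.0664]
orientation: [-180.0, -0.0, -179.3]
force: [-2.5, 0.6, 1.4]
opening: 0.0005
gripper_force: 1.2
```

```bash
python3 - <<'E'
from h import *
o=ctrl.get_obs();w=ctrl.snapshot("wrist");w=w[:,:,::-1];cv2.imwrite("pics/w10.png",w);t=ctrl.snapshot("scene");cv2.imwrite("pics/s10.png",t[:,:,::-1])
print(o["tool_pos"],o["force"])
# drawer-front lip's outer edge in scene vs start
a=cv2.imread("pics/scene0.png")
d=cv2.absdiff(a,t[:,:,::-1]).max(2)
for y in (235,245,255):print(y,a[y,300:345].mean(1).round().astype(int).tolist(),t[y,300:345].mean(1).round().astype(int).tolist())
E
```

```text
[0.4509 0.0713 0.0664] [-2.5104  0.5767  1.4439]
235 [97, 96, 95, 96, 96, 96, 96, 95, 95, 96, 96, 96, 96, 95, 96, 96, 95, 96, 96, 96, 95, 95, 94, 94, 95, 94, 98, 112, 131, 140, 137, 125, 120, 122, 123, 121, 119, 117, 117, 117, 118, 117, 118, 119, 120] [84, 82, 89, 96, 98, 97, 98, 96, 97, 97, 97, 97, 97, 96, 96, 97, 96, 96, 96, 97, 95, 97, 96, 96, 107, 130, 148, 155, 160, 161, 160, 160, 163, 166, 167, 165, 162, 159, 159, 159, 160, 160, 161, 162, 164]
245 [58, 74, 102, 127, 138, 122, 106, 78, 56, 61, 86, 100, 99, 97, 97, 95, 96, 97, 97, 97, 96, 95, 96, 96, 95, 96, 96, 96, 95, 99, 121, 147, 138, 132, 132, 129, 122, 129, 131, 123, 120, 119, 119, 118, 119] [51, 53, 55, 57, 59, 59, 51, 63, 91, 97, 97, 98, 98, 97, 97, 98, 96, 96, 97, 98, 97, 97, 97, 97, 98, 98, 104, 136, 164, 170, 167, 164, 163, 163, 163, 163, 163, 164, 166, 169, 170, 171, 171, 170, 170]
255 [116, 138, 157, 160, 156, 121, 77, 75, 85, 94, 114, 130, 146, 157, 154, 140, 124, 113, 105, 104, 104, 103, 102, 102, 101, 102, 99, 98, 98, 119, 158, 166, 164, 162, 163, 164, 165, 165, 166, 166, 167, 167, 167, 166, 164] [70, 64, 52, 48, 49, 54, 63, 75, 88, 103, 108, 109, 111, 111, 113, 111, 109, 106, 104, 104, 104, 104, 103, 99, 97, 97, 109, 125, 122, 122, 135, 149, 156, 163, 166, 167, 168, 169, 168, 169, 169, 169, 169, 169, 168]
```

Contact now: −2.5 N at x = 0.451. Pushing on.

apply_moves:
  targets:
    - {"travel": [-6,0,0],"roll": 0,"jaw": 0}
    - {"travel": [-7,0,0],"roll": 0,"jaw": 0}
    - {"travel": [-8,0,0],"roll": 0,"jaw": 0}
    - {"travel": [-8,0,0],"roll": 0,"jaw": 0}
    - {"travel": [-8,0,0],"roll": 0,"jaw": 0}
    - {"travel": [-8,0,0],"roll": 0,"jaw": 0}

```text
clock: 15.25
tool_pos: [0.4964, 0.0718, 0.0662]
orientation: [-180.0, -0.0, -179.3]
force: [-2.5, -0.3, -0.5]
opening: 0.0002
gripper_force: 1.2
```

apply_moves:
  targets:
    - {"travel": [-8,0,0],"roll": 0,"jaw": 0}
    - {"travel": [-8,0,0],"roll": 0,"jaw": 0}
    - {"travel": [-8,0,0],"roll": 0,"jaw": 0}
    - {"travel": [-8,0,0],"roll": 0,"jaw": 0}
    - {"travel": [-6,0,0],"roll": 0,"jaw": 0}
    - {"travel": [-6,0,0],"roll": 0,"jaw": 0}

```text
clock: 15.85
tool_pos: [0.5405, 0.0727, 0.0665]
orientation: [180.0, 0.0, -179.3]
force: [-2.1, -0.5, -0.5]
opening: 0.0004
gripper_force: 1.2
```

apply_moves:
  targets:
    - {"travel": [-6,0,0],"roll": 0,"jaw": 0}
    - {"travel": [-6,0,0],"roll": 0,"jaw": 0}
    - {"travel": [-6,0,0],"roll": 0,"jaw": 0}
    - {"travel": [-4,0,0],"roll": 0,"jaw": 0}

```text
clock: 16.25
tool_pos: [0.5626, 0.073, 0.0665]
orientation: [180.0, 0.0, -179.3]
force: [-1.9, -0.6, -0.6]
opening: 0.0005
gripper_force: 1.1
```

apply_moves:
  targets:
    - {"travel": [-3,0,0],"roll": 0,"jaw": 0}
    - {"travel": [-3,0,0],"roll": 0,"jaw": 0}

```text
clock: 16.45
tool_pos: [0.5682, 0.0731, 0.0666]
orientation: [180.0, 0.0, -179.3]
force: [-2.5, 0.4, -0.2]
opening: 0.0005
gripper_force: 1.1
```

apply_moves:
  targets:
    - {"travel": [-2,0,0],"roll": 0,"jaw": 0}
    - {"travel": [-2,0,0],"roll": 0,"jaw": 0}

```text
clock: 16.65
tool_pos: [0.5721, 0.0732, 0.0666]
orientation: [180.0, 0.0, -179.3]
force: [-2.6, 1.2, -0.4]
opening: 0.0004
gripper_force: 1.1
```

apply_moves:
  targets:
    - {"travel": [-2,0,0],"roll": 0,"jaw": 0}
    - {"travel": [-2,0,0],"roll": 0,"jaw": 0}

```text
clock: 16.85
tool_pos: [0.5761, 0.0732, 0.0666]
orientation: [180.0, 0.0, -179.3]
force: [-2.3, 1.4, -0.4]
opening: 0.0
gripper_force: 1.1
```

apply_moves:
  targets:
    - {"travel": [-2,0,0],"roll": 0,"jaw": 0}
    - {"travel": [-1,0,0],"roll": 0,"jaw": 0}

```text
clock: 17.05
tool_pos: [0.5772, 0.0731, 0.0664]
orientation: [-180.0, -0.2, -179.3]
force: [-13.3, 4.7, 9.0]
opening: 0.0004
gripper_force: 6.4
```

The drawer is against its stop at TCP x = 0.577, about 0.127 m of travel. I'll back off, lift, and go above the selector.

apply_moves:
  targets:
    - {"travel": [0,0,0],"roll": 0,"jaw": 0}
    - {"travel": [0,0,0],"roll": 0,"jaw": 0}
    - {"travel": [15,0,0],"roll": 0,"jaw": 0}
    - {"travel": [20,0,0],"roll": 0,"jaw": 0}
    - {"travel": [0,0,-40],"roll": 0,"jaw": 60}
    - {"travel": [0,0,-45],"roll": 0,"jaw": 60}
    - {"travel": [0,0,-45],"roll": 0,"jaw": 60}
    - {"travel": [0,0,-45],"roll": 0,"jaw": 60}
    - {"travel": [-28,-38,-15],"roll": 0,"jaw": 60}
    - {"travel": [-28,-38,0],"roll": 0,"jaw": 60}

```text
clock: 18.05
tool_pos: [0.6039, -0.0023, 0.2619]
orientation: [179.9, 0.6, -179.1]
force: [1.4, 1.6, 0.3]
opening: 0.0429
gripper_force: 0.0
```

apply_moves:
  targets:
    - {"travel": [-28,-38,0],"roll": 0,"jaw": 60}
    - {"travel": [-28,-38,0],"roll": 0,"jaw": 60}
    - {"travel": [0,0,0],"roll": 0,"jaw": 60}
    - {"travel": [0,0,0],"roll": 0,"jaw": 60}
    - {"travel": [0,0,0],"roll": 0,"jaw": 60}

```text
clock: 18.55
tool_pos: [0.6578, -0.0777, 0.2567]
orientation: [-180.0, 0.0, -179.3]
force: [0.2, -0.6, 0.5]
opening: 0.0597
gripper_force: 0.0
```

```bash
python3 - <<'E'
from h import *
o=ctrl.get_obs();w=ctrl.snapshot("wrist")[:,:,::-1];cv2.imwrite("pics/w11.png",w)
print(o["tool_pos"],o["orientation"],o["force"])
print(project("wrist",[[.658,-.08,.106],[.658,-.08,.144],[.602,-.139,.106],[.602,.147,.106]],o))
g=w[128:240,200:360].mean(2)
g=cv2.resize(g,(80,37),interpolation=cv2.INTER_AREA)
for r in g: print("".join(" .:-=+*#%@"[min(9,int(v/22))] for v in r))
E
```

```text
[ 0.6578 -0.0777  0.2567] [-179.9965    0.0351 -179.2742] [ 0.2338 -0.5962  0.476 ]
[[277.1105 199.5205]
 [276.7448 208.9353]
 [217.1357 142.7695]
 [482.965  154.6849]]
@@@@@@@@@@@@@@@@@@@@@@@@@@@@@@@@@@@@@@@@@@@@@@@@@@@@@@@@@@@@@@@@@@@@@@@@@@@@@@@@
@@@@@@@@@@@@@@@@@@@@@@@@@@@@@@@@@@@@@@@@@@@@@@@@@@@@@@@@@@@@@@@@@@@@@@@@@@@@@@@@
@@@@@@@@@@@@@@@@@@@@@@@@@@@@@@@@@@@@@@@@%@@@@@@@@@@@@@@@@@@@@@@@@@@@@@@@@@@@@@@@
@@@@@@@@@@@@@@@@@@@@@@@@@@@@@@@@@@@@@@@@@@@@@@@@@@@@@@@@@@@@@@@@@@@@@@%+=+++++**
@@@@@@@@@@@%%#####*********************++**++++***+++**************###*======*##
@@@@@@%%*=--::::::::::::::::::::::::::::::::::::::::::::::::::::::::::::-----+++
@@@@@%-.......:::::.::::::::::::::::::::::::::::::::::::::::::..................
@@@@@+::++::::::::::::::::::::::::::::::::::::::::::::::::::::::::::::::::::::::
@@@@@*:*@@*:::::::::::::::::::::::::::::::::::::::::::::::::::::::::::::::::::::
@@@@@*.-**-:::::::::::::::::::::::::::::::::::::::::::::::::::::::::::::::::::::
@@@@@#.:::::::::::::::::::::::::::::::::::::::::::::::::::::::::::::::::::::::::
@@@@@#.:::::::::::::::::::::::::::::::::
[... 1365 characters left out ...]
.........:.:-%@@%*-:.......:+.......................
%%%%%%#.:::::::+#@@@*-:::#@%-.::.::.......:-*%@%+-:.....-.......................
%%%%%%%.:::::::*#+-:::::::*@@*:.:.:...........:-=*#*+-::........................
%%%%%%%::::::::::::::::::::=%@@*-:..........-=-....-+*+::.......................
%%%%%%@:::::::::::::::::##:::=#@@@%*++==+*%@@@#:......:::.......................
%%%%%%@-::::::::::::::+@@=::::::=*%@@@@@@@%*=:::::::*-:::.......................
%%%%%%%=:::::::::::::#@#:::::::-::::::-::::::-::::::::::........................
%%%%%%%=::::::::::::::-::::::.%@::::::=::::::@%.::::::::........................
%%%%%%%+:::::::::::::::::::::=@+:::::-@=:::::+@-::::::::........................
```

```bash
python3 - <<'E'
from h import *
o=ctrl.get_obs();w=cv2.imread("pics/w11.png")
m=(w.min(2)>120).astype(np.uint8);m[:166]=0;m[232:]=0;m[:,:240]=0;m[:,310:]=0
n,l,st,ce=cv2.connectedComponentsWithStats(m);print(st[1:][st[1:,4]>15])
k=1+st[1:,4].argmax();P=np.argwhere(l==k)[:,::-1].astype(float)
P=P[(P[:,0]<292)|(P[:,1]<205)]
from scipy.optimize import least_squares
for z in(.106,.112):
    X=cast("wrist",P,z,o)[:,:2]
    r=least_squares(lambda q:np.hypot(*(X-q[:2]).T)-q[2],[.658,-.08,.03],loss="soft_l1",f_scale=.001).x;print(z,r*1000)
T=cast("wrist",[(200+7.5*2+2,128+8*3.03+1.5)],.106,o)*1000;print("screw",T)
# pointer line: components
for i in range(1,n):
    if st[i,4]>15 and i!=k: print(i,ce[i],rect(cast("wrist",np.argwhere(l==i)[:,::-1],.144,o)))
E
```

```text
[[245 170  63  61 728]
 [281 211  28  13  97]
 [243 225   9   7  31]]
0.106 [659.0328 -80.3007  29.1496]
0.112 [657.6757 -80.2532  28.5933]
screw [[ 612.7428 -138.9058  106.    ]]
2 [293.7938 217.0515] (array([665.4279, -63.6498]), array([26.0824,  3.2028]), 68.32557678222656)
4 [247.4839 228.3548] (array([ 676.6198, -105.7585]), array([2.5653, 8.5754]), 46.21544647216797)
```

apply_moves:
  targets:
    - {"travel": [-0.7,-2.6,0],"roll": -8.45,"jaw": 45}
    - {"travel": [0,0,0],"roll": -8.45,"jaw": 45}
    - {"travel": [0,0,0],"roll": -8.45,"jaw": 45}
    - {"travel": [0,0,0],"roll": -8.45,"jaw": 45}
    - {"travel": [0,0,0],"roll": -8.45,"jaw": 45}
    - {"travel": [0,0,0],"roll": -8.45,"jaw": 45}
    - {"travel": [0,0,0],"roll": -8.45,"jaw": 45}
    - {"travel": [0,0,0],"roll": -8.45,"jaw": 45}
    - {"travel": [0,0,0],"roll": 0,"jaw": 45}
    - {"travel": [0,0,0],"roll": 0,"jaw": 45}

```text
clock: 19.6
tool_pos: [0.6584, -0.0796, 0.2571]
orientation: [-179.9, 0.0, -111.9]
force: [0.5, -0.1, -0.4]
opening: 0.0449
gripper_force: 0.0
```

```bash
python3 - <<'E'
from h import *
o=ctrl.get_obs();print(o["tool_pos"],o["orientation"],o["joint_pos"])
w=ctrl.snapshot("wrist")[:,:,::-1];cv2.imwrite("pics/w12.png",w)
c=np.array([.6585,-.0803,.135]);u=np.array([np.cos(np.radians(68.3)),np.sin(np.radians(68.3)),0])
Rm=R.from_euler("xyz",o["orientation"],degrees=True).as_matrix();print("tool delta mm",Rm.T@(c-o["tool_pos"])*1000)
print(project("wrist",[[*c[:2],.106]],o))
g=cv2.resize(w[150:246,210:350].mean(2),(70,32),interpolation=cv2.INTER_AREA)
for r in g: print("".join(" .:-=+*#%@"[min(9,int(v/22))] for v in r))
E
```

```text
[ 0.6584 -0.0796  0.2571] [-179.95      0.0266 -111.8538] [  9.9166  18.3542   2.0855   0.0038 -73.6748 -31.7715]
tool delta mm [  0.6462  -0.2308 122.0928]
[[277.7719 197.7583]]
%%%*+:..:::::::::::::::::::::::::::::::::::::::::::::.=@@@@@@@@@@@@@@@
*=:.::::::::::::::::::::::::::::::::::::::::::::::::::.%@@@@@@@@@@@@@@
.:::::::::::::::::::::::::::::::::::::::::::::::::::::.-@@@@@@@@@@@@@@
::::::::::::::::-::::::::::::::::::::::::::::::::::::::.*@@@@@@@@@@@@@
:::::::::::::::#@*:::::::::::::::::::::::::::::::::::::::@@@@@@@@@@@@@
::::::::::::::::+@@-::::::::::-=++++=-::::::::::::::::::.+@@@@@@@@@@@@
:::::::::::::::::-%@*:::::-*%@@@@@@@@@@%*-::::::::::::::::%@@@@@@@@@@@
::::::::::::::::::.++:::+@@@@*+=-:.-==*%@@%=:::::::::::::.-%@@@@@@@@@@
::::::::::::::::::::::-%@@*-............-#@@%-::::::::::::.#@@@@@@@@@@
:::::::::::*=::::::::+@@#:..:.........:....#@@+:::::::::::::%@@@@@@@@@
::::::::::-#@@@*=:::+@@+...:................+@@+.::::::::::.+@@@@@@@@@
:::::::::::::-+#*::-@@=........:.............=@@=::::::::::::%@@@@@@@@
::::::::::::::::::.@@*.................:......*@@.::::::::::.=%@@@@@@
[... 650 characters left out ...]
::::-::::::::%@%=.......@#.......:#@@::::::::::::::::::::.#@@
:::::::::::::::::::::::*@@*=:....@#....:-*@@*:::::::::::::::::::::.:@@
::::::::::::::::::.=@=.::*@@%+...@#...=@@@*:.::::::::::::::::::::::.*@
:.::::::::::::::::=@#:::::.-++...@#...+*-.:::::::::::::::::::::::::::%
:::::::::::::::.:::=.:::::-::....@#....:::::::::::::::::::::::::::::.=
::.::.:.::.::.::::::::::::@*.....@#....::::::::::::::::::::::::::::::.
.:::.:::::::::.::::::::::-*::....@#....::::::::.:::::::::::::::::::::.
..:::..:..:::.::::::::::::::::...@#....:::::::::::::::::::::::::::::::
-........::.:::::::::::::::::::..==....:::::::::::::::::::::::::::::::
*+++++++=:....:::::.:::::::::::........:::::::::::::::::....:=++++++++
```

The knob bar is vertical and centred in the view, so the grip is aligned. Descending and closing.

apply_moves:
  targets:
    - {"travel": [0.6,-0.2,40],"roll": 0,"jaw": 45}
    - {"travel": [0,0,40],"roll": 0,"jaw": 45}
    - {"travel": [0,0,25],"roll": 0,"jaw": 45}
    - {"travel": [0,0,12],"roll": 0,"jaw": 45}
    - {"travel": [0,0,5],"roll": 0,"jaw": 45}
    - {"travel": [0,0,0],"roll": 0,"jaw": 45}
    - {"travel": [0,0,0],"roll": 0,"jaw": 45}

```text
clock: 20.35
tool_pos: [0.6595, -0.0811, 0.1361]
orientation: [-179.9, 0.0, -111.7]
force: [-0.4, -0.9, 0.6]
opening: 0.0453
gripper_force: 0.0
```

apply_moves:
  targets:
    - {"travel": [0,0,0],"roll": 0,"jaw": 5}
    - {"travel": [0,0,0],"roll": 0,"jaw": 5}
    - {"travel": [0,0,0],"roll": 0,"jaw": 5}
    - {"travel": [0,0,0],"roll": 0,"jaw": 5}
    - {"travel": [0,0,0],"roll": 0,"jaw": 5}
    - {"travel": [0,0,0],"roll": 0,"jaw": 5}

```text
clock: 20.95
tool_pos: [0.6597, -0.0815, 0.1349]
orientation: [-179.9, 0.0, -111.7]
force: [4.8, -2.9, -1.6]
opening: 0.0143
gripper_force: 30.0
```

apply_moves:
  targets:
    - {"travel": [0,0,0],"roll": 4.5,"jaw": 5}
    - {"travel": [0,0,0],"roll": 4.5,"jaw": 5}
    - {"travel": [0,0,0],"roll": 4.5,"jaw": 5}
    - {"travel": [0,0,0],"roll": 4.5,"jaw": 5}
    - {"travel": [0,0,0],"roll": 4.5,"jaw": 5}
    - {"travel": [0,0,0],"roll": 0,"jaw": 5}

```text
clock: 21.55
tool_pos: [0.6595, -0.0813, 0.1349]
orientation: [-179.9, 0.1, -134.2]
force: [4.6, -3.5, -1.5]
opening: 0.0145
gripper_force: 30.0
```

```bash
python3 -c "
from h import *
o=ctrl.get_obs();print(o['orientation'],o['tool_pos'],o['force'],o['moment'])"
```

```text
[-179.9083    0.064  -134.2255] [ 0.6595 -0.0813  0.1349] [ 4.5659 -3.5365 -1.4979] [-0.8497 -1.5733  0.0521]
```

Step 1 is reached; on to steps 2 and 3.

apply_moves:
  targets:
    - {"travel": [0,0,0],"roll": 4.5,"jaw": 5}
    - {"travel": [0,0,0],"roll": 4.5,"jaw": 5}
    - {"travel": [0,0,0],"roll": 4.5,"jaw": 5}
    - {"travel": [0,0,0],"roll": 4.5,"jaw": 5}
    - {"travel": [0,0,0],"roll": 4.5,"jaw": 5}
    - {"travel": [0,0,0],"roll": 0,"jaw": 5}

```text
clock: 22.15
tool_pos: [0.6594, -0.0812, 0.1349]
orientation: [-180.0, 0.1, -156.6]
force: [4.9, -1.3, 0.1]
opening: 0.0139
gripper_force: 30.0
```

apply_moves:
  targets:
    - {"travel": [0,0,0],"roll": 4.5,"jaw": 5}
    - {"travel": [0,0,0],"roll": 4.5,"jaw": 5}
    - {"travel": [0,0,0],"roll": 4.5,"jaw": 5}
    - {"travel": [0,0,0],"roll": 4.5,"jaw": 5}
    - {"travel": [0,0,0],"roll": 4.5,"jaw": 5}
    - {"travel": [0,0,0],"roll": 0,"jaw": 5}
    - {"travel": [0,0,0],"roll": 0,"jaw": 5}

```text
clock: 22.85
tool_pos: [0.6593, -0.0809, 0.1349]
orientation: [180.0, 0.1, -178.9]
force: [5.0, -1.0, 0.9]
opening: 0.0144
gripper_force: 30.0
```

```bash
python3 - <<'E'
from h import *
o=ctrl.get_obs();print(o['orientation'],o['tool_pos'],o['force'],o['moment'])
w=ctrl.snapshot("wrist")[:,:,::-1];cv2.imwrite("pics/w13.png",w)
g=cv2.resize(w[150:290,210:350].mean(2),(70,47),interpolation=cv2.INTER_AREA)
for r in g: print("".join(" .:-=+*#%@"[min(9,int(v/22))] for v in r))
t=ctrl.snapshot("top")[:,:,::-1];cv2.imwrite("pics/t13.png",t)
g=cv2.resize(t[185:265,200:290].mean(2),(90,40),interpolation=cv2.INTER_AREA)
for r in g: print("".join(" .:-=+*#%@"[min(9,int(v/22))] for v in r))
E
```

```text
[ 179.9894    0.0968 -178.8913] [ 0.6593 -0.0809  0.1349] [ 4.9517 -1.0451  0.8518] [-0.052  -1.995  -0.0161]
::::.:::::::::............:...................::::::::::::::::::::----
......................................................................
:::::::::::::::::::::::::::::::::::::::::::::::::::::::::::::::::.:.:.
::::::::::::::::::::::::::::::::::::::::::::::::::::::::::::::::::::::
::::::::::::::::::::::::::::::::::::::::::::::::::::::::::::::::::::::
::::::::::::::::::::::::::::::::::::::::::::::::::::::::::::::::::::::
::::::::::::::::::::::::::::::::::::::::::::::::::::::::::::::::::::::
::::::::::::::::::::::::::::::::::::::::::::::::::::::::::::::::::::::
::::::::::::::::::::::::::::::::::::::::::::::::::::::::::::::::::::::
::::::::::::::::::::::::::::::::::::::::::::::::::::::::::::::::::::::
::::::::::::::::::::::::::::::::::::::::::::::::::::::::::::::::::::::
::::::::::::::::::::::::::::::::::::::::::::::::::::::::::::::::::::::
::::::::::::::::::::::::::::::::::::::::::::::::::::::::::::::::::::::
:::::::::::::::::::::::::::::::::::::::::::::::::::::::::::::::::::
[... 5286 characters left out ...]
---------:::::::-+*+-::.-+##################%##################
=====-=------------------------------::::::-+*+-::.:=*####################################
=======-------------------------------::::::=**=::.:=*####################################
===-====------------------------------::::::-+*=-:.:-+####################################
====-===-------------------------------::::::=++-:::-+##%%%%%%%%%%%%%%%%%%%%%%%%%%%%%%%%%%
===-=====------------------------------::::::-==-::.:+#%%%%%%%%###########%#%%%%%%%%#%%%%%
=========-=-----------------------------::::::-=-::.:=*###%%%%%#######%%#%%##%%%%%%%%%%%%%
=========-=----------------------------:::::::-=-::.:=*#%%%%%%%%%%%%%%%%%%%%%%%%%%%%%%%%%%
```

apply_moves:
  targets:
    - {"travel": [0,0,0],"roll": 0,"jaw": 5}
    - {"travel": [0,0,0],"roll": 0,"jaw": 5}
    - {"travel": [0,0,0],"roll": 0,"jaw": 5}
    - {"travel": [0,0,0],"roll": 0,"jaw": 5}
    - {"travel": [0,0,0],"roll": 0,"jaw": 5}
    - {"travel": [0,0,0],"roll": 0,"jaw": 5}

```text
clock: 23.55
tool_pos: [0.6593, -0.0809, 0.1349]
orientation: [180.0, 0.1, -178.9]
force: [5.1, -0.9, 0.2]
opening: 0.0143
gripper_force: 30.0
```

```bash
python3 -c "
from plant import ctrl
o=ctrl.get_obs();print(o['orientation'],o['gripper_force'],o['opening']);print(ctrl.close_job())"
```

```text
[ 1.79991517e+02  9.36112443e-02 -1.78889408e+02] 29.993616342544556 0.01426802955192073
the job is handed in; nothing more can be done
None
```

I handed the job in at about 23.6 s; no verdict came back. The low pack is in the cradle with its terminals into the tester, the drawer is pushed to its stop, and the selector is gripped at 30 N after a 67° clockwise turn of the gripper (third step), with no look at the pack after the drawer shut.

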